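# Knock a stuck bolt blank out of the heading die

## Task

A bolt blank is stuck in the heading die: drive it out into the catch tray with the collared ejector pin from the rack, not by hand. Take the pin near its middle, slide it part way into the die's bore and let it rest there, then take it again behind the collar and push it fully home until the collar bears on the die, and let go. Feel your way and ease the pin when it binds, never force it, and leave the other things where they are.

Things in the scene. Friction and masses are not known exactly. Their poses are not given: they have to be found in the camera images.
- pin_mid (a point): Balance point, on the axis, of the steel ejector pin: a round rod 16 mm thick, 250 mm long, about 0.43 kg, the only rod with a collar. It lies level in the rack, axis 45 mm above the bench. +y runs along it to the nose, whose tip is 130 mm ahead; the last 8 mm taper to 11 mm.
- pin_collar (a point): Centre of the front (nose-side) face of the pin's collar: 30 mm across, 10 mm thick, 48 mm behind the balance point and 178 mm behind the nose tip. +y to the nose.
- pin_tail (a point): Middle of the pin's tail, the 62 mm of plain 16 mm rod behind the collar; 41 mm behind the collar's front face. +y to the nose. With the pin part way in the bore and let go, the tail droops 1 to 3 mm; pushed while held off the bore's line, even by a millimetre, the pin binds and must be eased sideways and up or down.
- die_mouth (a point): Centre of the bore's mouth in the fixed heading die, a steel block 90 mm wide, 170 mm long, top at 125 mm. Bore: level, 17 mm wide, right through, sharp-edged, axis 80 mm above the bench; +y runs into it. Spring plungers in its roof, 30 and 150 mm deep, rub on the pin and grip the blank, which fills the last 32 mm: a free-running push takes 3 to 15 N. Home: collar flat on this face, a hard stop.
- blank_head (a point): Middle of the head (30 mm across, 10 mm thick) of the stuck bolt blank, outside the die's far face; its 16 mm shank, 32 mm long, sits in the bore. +y away from the die. 0.1 kg.
- tray: Fixed grey sheet-steel catch tray, 170 x 150 mm, 32 mm high, 3 mm walls, under the die's far face. Origin: centre of its underside; y along the bore.
- rack: Fixed wooden rack, 155 x 200 mm, on which two rods lie side by side 75 mm apart along y, in steel V-notches at y = -85 and +85 mm; between them it is open down to 6 mm above the bench. Notch tops at 53 mm. Origin: centre of its underside.
- drift: The other rod in the rack, to be left there: a drift 230 mm long, 14 mm thick, tapering to 6 mm at one end, without a collar. Origin on its axis, 115 mm from the thick end.
- good0: Good bolt blank stood on its head on the bench, 42 mm high, to be left alone.
- good1: Good bolt blank stood on its head on the bench, 42 mm high, to be left alone.
- good2: Good bolt blank stood on its head on the bench, 42 mm high, to be left alone.
- wrench: Wrench lying on the bench, to be left alone.
- hammer: Hammer lying on the bench, to be left alone.
- brush: Wire brush on the bench, to be left alone.
- grease: Grease can, 72 mm across and 85 mm high, to be left alone.
- tongs: Forging tongs lying on the bench, to be left alone.

How it is judged:
By the outcome, as a careful person would: the job done as asked, in the order asked, and still so for the second after the job is handed in, with the robot touching nothing.
It also fails if it takes over 70 s, if anything falls off the work surface, if the arm or the gripper's body presses on something with over 40 N, if the wrist force passes 120 N, or if a joint passes its speed limit or range.

## Robot

A 6-joint arm with a two-finger parallel gripper is mounted at the origin on the work surface. World frame = base frame: x ahead of the robot, y to its left, z up, the work surface at z = 0. Lengths are in mm, angles in rad, forces in N, time in s.
With the tool pointing down it reaches from about 275 to 850 mm from the base axis. Payload 19 kg.
Tool frame: the origin (TCP) lies between the finger pads; the fingertips stand 19 mm ahead of it and the grasp point (between the pads) is the TCP; x points along the fingers, y is the direction in which the jaws open and shut, and the axes are right-handed (so a half turn about x gives the same grasp; the last joint's range is limited). The gripper opens to 85 mm and grips with 20 to 120 N. Pads are 22 mm wide; open, the fingers measure 114 mm over their backs; the gripper's body (76 mm by 85 mm) begins 54 mm behind the grasp point. The pads swing forward as they close: fully open they stand 13 mm farther back than shut.
Start: joints at [-1.433, 0.15, 1.437, -0, 1.554, -0.134], TCP at [154.342, -553.866, 221.967] pointing down, gripper open.
Joint ranges: [-2.8, 2.8], [-0.68, 2.1], [0.12, 2.68], [-1.39, 4.53], [0.16, 2.79], [-2.81, 2.81]. Speed limits (rad/s): [1.89, 1.89, 2.22, 3.01, 3.01, 3.01].

## Interface

Orientations are given as a rotation vector (axis times angle).
In Python, from rig import manip gives the robot as it stands. Calls block until the motion is done:
- manip.move_ptp(position, orientation): joint-space move of the TCP to a pose.
- manip.move_l(position, rot=None, max_speed=150, contact_N=None): straight line of the TCP; rot=None keeps the orientation; max_speed is the mean speed in mm/s. With contact_N (N) it stops when the force on the tool has changed by that much, and returns True; else False.
- manip.set_joints(angles): joint-space move.
- manip.open_gripper() and manip.grasp(): open the fingers fully, or close them until they stop; the grip force is fixed at half the most.
- manip.pause(seconds).
- manip.ik(position, orientation): joint angles nearest the present ones, or None.
- manip.state(): the state.
- manip.snapshot(name): name is "scene" or "top" or "wrist"; returns a dict with "pixels" (384x512x3 uint8, red, green, blue), "z_map" (384x512 float32, mm along the optical axis (not along the pixel's ray), 0 where there is no reading), "fov_y" (degrees; the focal length in pixels is half the picture's height over the tangent of half this angle, whatever the lens; pixels are square), "cx", "cy" (the principal point, pixels), "view" (4x4, takes a point from world to camera coordinates). Camera axes: x right, y up, looking along -z (the intrinsics and any distortion apply to the point x, -y, -z); pixel columns grow to the right and rows downward; lengths in mm; the calibration is good to about 2 mm. A picture is of the moment at which its call begins.
A pose or a line that the arm cannot do raises manip.MotionError and nothing moves.
- manip.job_done(): hands the job in, once; it reports no verdict.
The state is a dict: "clock": time; "q": joint angles; "joint_velocities": joint speeds; "tau": joint torques, N m; "eef_pos": TCP position; "ee_rot": TCP orientation; "contact_force": force on the tool from outside, world axes, zero at the start; "moment": the same for the moment, N m; "finger_gap": opening from 0.0 (shut) to 1.0 (fully open).
Only numpy, scipy, OpenCV 4.12 (cv2) and the standard library are available. Lean on these libraries where they do the work, as an engineer would, in place of code of your own. Each camera call takes 0.05 s, during which the arm holds its last target. There are 200 camera calls.

## Working session

There is one attempt and no reset: what is moved stays moved. The work goes in short steps, each a Python script; the robot and the scene stay as the last script left them, time stands still between calls to the robot, and variables do not carry over. Pictures are saved under pics/ and viewed, on a budget of 10 in all, crops included, one or two more only if the job needs it, and the job is handed in when it is done.

```bash
mkdir -p pics; ls; cat > h.py <<'E'
import numpy as np, cv2
from rig import manip
def snap(name,fn=None):
    s=manip.snapshot(name); np.savez(''+(fn or name)+'.npz',**s)
    if fn: cv2.imwrite('pics/%s.png'%fn,s['pixels'][...,::-1])
    return s
def pts(s):
    f=192/np.tan(np.radians(float(s['fov_y']))/2); z=s['z_map']
    v,u=np.mgrid[:384,:512]
    P=np.stack([(u-s['cx'])/f*z,-(v-s['cy'])/f*z,-z,np.ones_like(z)],-1)
    W=P@np.linalg.inv(s['view']).T
    W[z==0]=np.nan
    return W[...,:3]
E
python3 - <<'E'
from h import *
a=snap('top','top1');b=snap('scene','scene1')
for s in(a,b): print({k:(v if np.size(v)<20 else v.shape) for k,v in s.items()})
print(manip.state())
E
```

```text
pics
{'pixels': (384, 512, 3), 'z_map': (384, 512), 'fov_y': 48.97171475196224, 'cx': 264.08744951546583, 'cy': 187.09665129168235, 'view': array([[ 2.10831002e-02, -9.99769748e-01, -3.99411924e-03,
        -6.47915560e+01],
       [ 9.88075440e-01,  2.02267036e-02,  1.52636188e-01,
        -5.34658135e+02],
       [-1.52520255e-01, -7.16453516e-03,  9.88274375e-01,
        -1.29659203e+03],
       [ 0.00000000e+00,  0.00000000e+00,  0.00000000e+00,
         1.00000000e+00]])}
{'pixels': (384, 512, 3), 'z_map': (384, 512), 'fov_y': 49.01487181111878, 'cx': 252.839953887652, 'cy': 195.09149722669557, 'view': array([[-6.82128703e-01,  7.31063359e-01, -1.57098307e-02,
         4.04250269e+02],
       [-4.38867583e-01, -3.92118000e-01,  8.08479263e-01,
         1.04869720e+02],
       [ 5.84889458e-01,  5.58381446e-01,  5.88314952e-01,
        -1.38327312e+03],
       [ 0.00000000e+00,  0.00000000e+00,  0.00000000e+00,
         1.00000000e+00]])}
{'clock': 0.1, 'q': array([-1.43300176e+00,  1.50916963e-01,  1.43791786e+00, -6.81597036e-06,
        1.55379012e+00, -1.34005962e-01]), 'joint_velocities': array([ 0.00072328, -0.00288943, -0.00450545,  0.00048871,  0.00024353,
        0.00020183]), 'tau': array([ 7.81480107e-03, -7.14369893e+01, -5.71790993e+01,  1.02283489e-04,
        7.04520746e-03, -3.26340921e-05]), 'eef_pos': array([ 154.31384969, -553.68387405,  221.47112042]), 'ee_rot': array([ 2.07650213,  0.28503054, -2.07652051]), 'contact_force': array([-0.34279538,  0.38066416,  0.55500766]), 'moment': array([-0.00240423, -0.00563216,  0.02032383]), 'finger_gap': 1.0027790818391695}
```

View pics/top1.png

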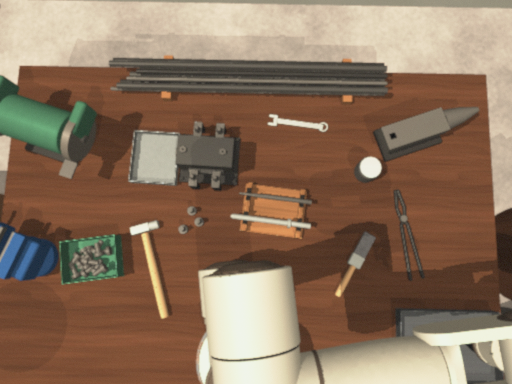

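View pics/scene1.png

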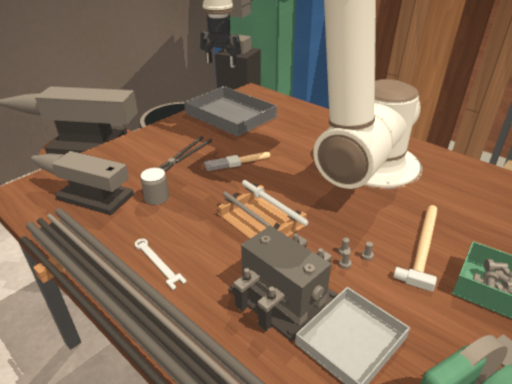

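The top view shows the die at px (207,155), the tray to its left at (155,158), the rack at (275,210) and the pin from (231,217) to (312,225). The drift is above the pin, and the good blanks are near (190,220). In the scene view the bore runs toward the tray, and the mouth faces away from it. Next I'll measure from depth and enlarge a crop.

```bash
python3 - <<'E'
from h import *
a=dict(np.load('top1.npz')); W=pts(a)
c=a['pixels'][110:250,125:325,::-1]; cv2.imwrite('pics/crop1.png',cv2.resize(c,None,fx=4,fy=4,interpolation=cv2.INTER_CUBIC))
roi=np.zeros((384,512),bool); roi[115:200,125:245]=1
m=roi&(W[...,2]>118)&(W[...,2]<131)
p=W[m]; print('die top',m.sum(),np.median(p[:,2]),cv2.minAreaRect(p[:,:2].astype(np.float32)))
vv,uu=np.where(m);print(uu.min(),uu.max(),vv.min(),vv.max())
roi[:]=0; roi[205:235,222:322]=1
m=roi&(W[...,2]>46)&(W[...,2]<75); p=W[m]; print('pin',m.sum(),np.percentile(p[:,2],[5,50,95]),cv2.minAreaRect(p[:,:2].astype(np.float32)))
for px in [(231,217),(312,225),(290,222),(191,210),(199,222),(183,229),(155,158),(300,180),(240,192),(312,204)]: print(px,W[px[1],px[0]].round(1))
E
```

```text
die top 1606 124.56764913428037 ((629.432373046875, 127.59889221191406), (171.92100524902344, 92.6044692993164), 86.72039794921875)
176 234 135 167
pin 452 [47.58007916 51.96291992 57.52092511] ((426.0948486328125, -76.17894744873047), (80.09564971923828, 241.61346435546875), 8.308784484863281)
(231, 217) [438.3  47.7  46.6]
(312, 225) [ 422.1 -211.    -5.3]
(290, 222) [ 425.4 -135.9   62.8]
(191, 210) [458.1 174.5  42.7]
(199, 222) [421.6 149.4  32. ]
(183, 229) [398.2 197.1  40.7]
(155, 158) [631.3 308.4   4.4]
(300, 180) [ 568.6 -170.8   -2.4]
(240, 192) [524.7  25.1  -2.5]
(312, 204) [ 489.4 -209.8    3.4]
```

View pics/crop1.png

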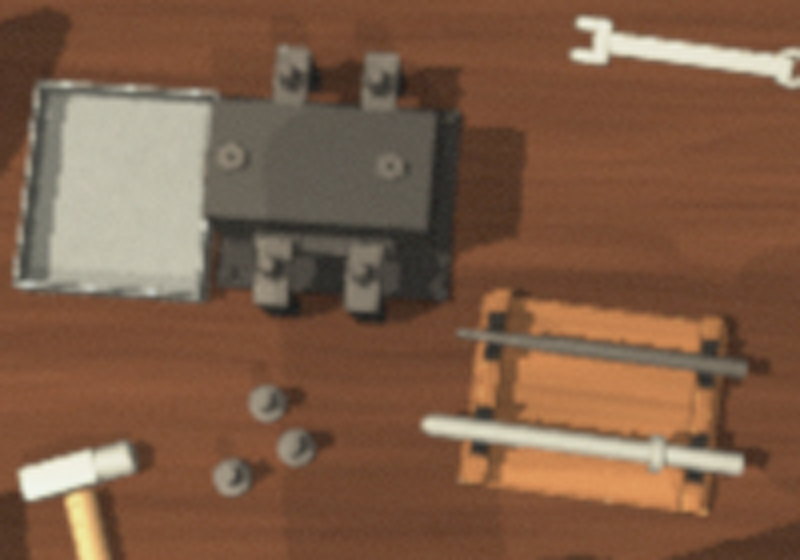

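The collar is at crop (657,452), and the nose is at the left end (425,425), so the nose points to +y. The bore runs at roughly -3° of yaw from +y, and the mouth is near (624,43). I'll take closer wrist views of the rack and the mouth.

```bash
cat >> h.py <<'E'
from scipy.spatial.transform import Rotation as Ro
def ori(yaw,tilt=0.,flip=1):
    """yaw: axis dir d=(-sin,cos); tilt: tool leans so it looks along +d by tilt rad. jaws across d."""
    d=np.array([-np.sin(yaw),np.cos(yaw),0]); n=np.array([np.cos(yaw),np.sin(yaw),0])*flip
    x=np.cos(tilt)*np.array([0,0,-1.])+np.sin(tilt)*d
    return Ro.from_matrix(np.stack([x,n,np.cross(x,n)],1)).as_rotvec()
E
python3 - <<'E'
from h import *
s=manip.state(); print(Ro.from_rotvec(s['ee_rot']).as_matrix().round(2))
for f in (1,-1):
  print(f,manip.ik([428,-80,300],ori(-.1,0,f)),manip.ik([622,-100,230],ori(-.06,.7,f)),manip.ik([624,43,80],ori(-.06,0,f)))
f=-1 if Ro.from_rotvec(s['ee_rot']).as_matrix()[0,1]<0 else 1
manip.move_ptp([428,-80,300],ori(-.1,0,f)); manip.pause(.3)
w=snap('wrist','w1');print(w['view'].round(3),manip.state()['clock'])
E
```

```text
[[-0.    0.27 -0.96]
 [ 0.   -0.96 -0.27]
 [-1.   -0.   -0.  ]]
1 [-0.36209574 -0.15957223  1.59081491  0.          1.71034998 -0.26209574] [-0.5874491   0.40815767  1.25277803  0.61328112  1.8277021  -0.47391614] [-0.05429489  0.33614369  1.50140209  0.          1.30404688  0.00570511]
-1 None [-0.5874491   0.40815767  1.25277803  0.61328112  1.8277021   2.66767651] None
[[ 9.95000e-01 -1.00000e-01  1.00000e-03 -4.34236e+02]
 [ 9.70000e-02  9.60000e-01 -2.64000e-01  9.00260e+01]
 [ 2.60000e-02  2.63000e-01  9.65000e-01 -4.42977e+02]
 [ 0.00000e+00  0.00000e+00  0.00000e+00  1.00000e+00]] 2.4417
```

View pics/w1.png

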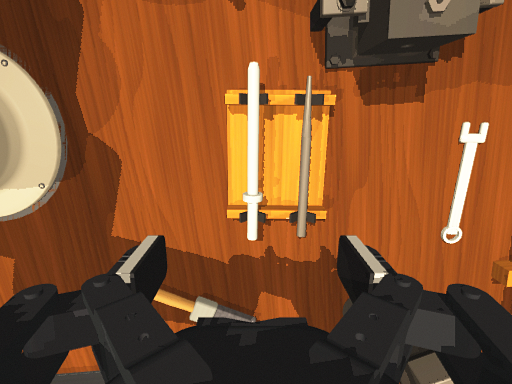

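```bash
python3 - <<'E'
from h import *
manip.move_ptp([620,-130,230],ori(-.06,.6)); manip.pause(.3)
w=snap('wrist','w2');print(w['view'].round(3),manip.state()['clock'])
E
```

```text
[[ 9.98000e-01 -5.90000e-02  3.00000e-03 -6.27020e+02]
 [ 5.50000e-02  9.44000e-01  3.25000e-01 -1.16190e+01]
 [-2.20000e-02 -3.25000e-01  9.46000e-01 -4.10797e+02]
 [ 0.00000e+00  0.00000e+00  0.00000e+00  1.00000e+00]] 3.6833
```

View pics/w2.png

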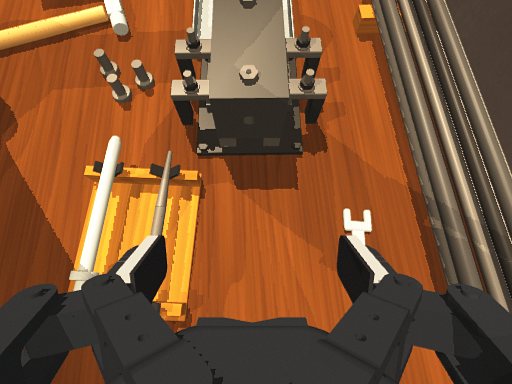

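In the w1 view the pin runs from nose (253,64) to tail (252,240), with its collar at (252,197). In the w2 view the die's near face spans u 205–298 and the bore mouth is the dark spot at (249,120). Next I'll turn these into positions.

```bash
cat >> h.py <<'E'
def ray(s,u,v):
    f=192/np.tan(np.radians(float(s['fov_y']))/2); T=np.linalg.inv(s['view'])
    d=np.stack([(u-s['cx'])/f,-(v-s['cy'])/f,-np.ones_like(u*1.)],-1)@T[:3,:3].T
    return T[:3,3],d
def onplane(s,u,v,n,k):   # n.p=k
    o,d=ray(s,np.asarray(u,float),np.asarray(v,float)); return o+d*((k-o@n)/(d@n))[...,None]
E
python3 - <<'E'
from h import *
Z=np.array([0,0,1.])
w=dict(np.load('w1.npz')); W=pts(w); g=w['pixels'].min(2).astype(int)
print('bg/pin',g[100,235:270])
C=[];wd=[]
for v in range(56,250):
    r=np.where(g[v,238:270]>140)[0]+238
    if len(r): C.append((r.mean(),v)); wd.append(len(r))
C=np.array(C); print(list(zip(C[:,1].astype(int),C[:,0],wd))[::6], C[0],C[-1])
P=onplane(w,C[:,0],C[:,1],Z,45.); ok=(np.array(wd)<14)&(np.array(wd)>7)
vx,vy,x0,y0=cv2.fitLine(P[ok,:2].astype(np.float32),cv2.DIST_HUBER,0,.01,.01).ravel()
print('dir',vx,vy,'pt',x0,y0,'yaw',np.arctan2(-vx,vy),'ends',P[0],P[-1],'len',np.linalg.norm(P[0]-P[-1]))
print('pin top z',np.nanmedian(W[80:180,250:256,2]),'x',np.nanmedian(W[118:122,250:256],(0,1)))
big=C[np.array(wd)>=15]; print('collar rows',big); print(onplane(w,big[:,0],big[:,1],Z,45.))
w=dict(np.load('w2.npz')); W=pts(w); g=w['pixels'].sum(2)//3
m=np.zeros((384,512),bool); m[104:135,212:290]=1; m&=(W[...,2]<118)&(W[...,2]>45)
p=W[m]; c=p.mean(0); _,_,V=np.linalg.svd(p-c); n=V[2]*np.sign(V[2][1]); r=(p-c)@n; k=np.abs(r)<3
c=p[k].mean(0); n=np.linalg.svd(p[k]-c)[2][2]; n*=np.sign(n[1]); print('face n',n,'c',c,'yaw',np.arctan2(-n[0],n[1]))
m=np.zeros((384,512),bool); m[40:100,205:300]=1; m&=np.abs(W[...,2]-125)<6
print('die top z',np.nanmedian(W[m][:,2]))
print(g[110:130,238:262])
for uv in [(249,120)]: print(W[uv[1],uv[0]],onplane(w,uv[0],uv[1],n,c@n))
E
```

```text
bg/pin [ 51  51  51  56  54  48  41  39  41  41  38  34  85 225 241 244 247 251
 252 247 240 232 216 177  60  46  52  51  52  51  52  45  40  35  28]
[(np.int64(62), np.float64(253.0), 7), (np.int64(68), np.float64(253.0), 11), (np.int64(74), np.float64(253.0), 11), (np.int64(80), np.float64(253.0), 11), (np.int64(86), np.float64(253.0), 11), (np.int64(92), np.float64(253.0), 11), (np.int64(98), np.float64(253.0), 11), (np.int64(104), np.float64(253.0), 11), (np.int64(110), np.float64(253.0), 11), (np.int64(116), np.float64(253.0), 11), (np.int64(122), np.float64(253.0), 11), (np.int64(128), np.float64(253.0), 11), (np.int64(134), np.float64(252.5), 10), (np.int64(140), np.float64(252.5), 10), (np.int64(146), np.float64(252.0), 11), (np.int64(152), np.float64(252.0), 11), (np.int64(158), np.float64(252.0), 11), (np.int64(164), np.float64(252.0), 11), (np.int64(170), np.float64(252.0), 11), (np.int64(176), np.float64(252.0), 11), (np.int64(182), np.float64(252.0), 11), (np.int64(188), np.float64(252.0), 11), (np.int64(194), np.float64(252.0), 19), (np.int64(200), np.float64(252.0), 19
[... 2228 characters left out ...]
0 40 39 42 39 40]
 [40 42 39 39 37 45 51 56 57 57 56 57 55 54 52 50 44 43 41 41 39 39 40 42]
 [40 39 41 42 40 41 45 52 55 56 57 54 55 54 49 44 43 39 40 41 41 40 39 41]
 [39 41 41 40 41 40 39 40 42 46 45 45 46 44 39 41 39 39 40 40 40 41 41 41]
 [40 41 39 40 40 40 40 41 39 38 42 41 39 40 41 40 40 42 38 41 41 39 40 40]
 [41 40 40 39 42 39 39 41 38 42 42 40 41 39 40 39 43 40 41 39 42 41 40 39]
 [41 41 40 38 40 42 42 42 41 41 42 42 40 39 39 40 37 40 41 40 39 39 40 41]
 [39 40 41 40 39 40 40 40 40 39 40 41 40 42 42 39 39 41 40 42 42 40 42 41]
 [39 43 40 40 40 40 41 41 40 41 41 40 41 40 40 40 40 40 39 39 40 42 41 39]]
[627.45622039  50.07410231  70.98782543] [627.19004286  44.36365101  79.79852766]
```

```bash
python3 - <<'E'
import cv2
i=cv2.imread('pics/w2.png')[20:160,165:335]; cv2.imwrite('pics/c2.png',cv2.resize(i,None,fx=4,fy=4,interpolation=cv2.INTER_CUBIC))
E
```

```text
(no output)
```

View pics/c2.png

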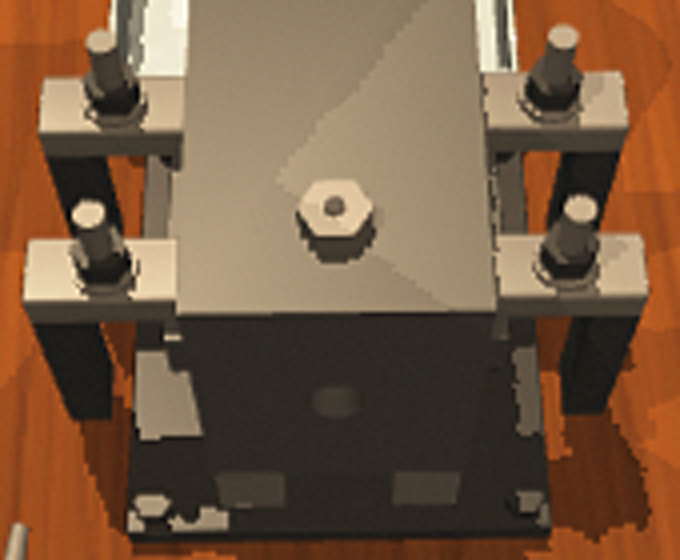

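The measurements are consistent. The mouth comes out at (627.2,44.4,79.8), where 80 was expected in z. The pin length comes out at 252 against 250, and the collar is where predicted. Grasping the pin at its middle now.

```bash
python3 - <<'E'
from h import *
w=dict(np.load('w2.npz')); W=pts(w)
L=[];R=[]
for v in range(30,97):
    r=np.where(W[v,200:302,2]>119)[0]+200
    L.append((r.min()-.5,v));R.append((r.max()+.5,v))
for E in (L,R):
    E=np.array(E); p=onplane(w,E[:,0],E[:,1],np.array([0,0,1.]),125.); vx,vy,x0,y0=cv2.fitLine(p[:,:2].astype(np.float32),cv2.DIST_HUBER,0,.01,.01).ravel(); s=np.sign(vy); print('edge yaw',np.arctan2(-vx*s,vy*s),'x at y=44',x0+vx/vy*(44-y0))
yaw=-.11
manip.move_ptp([429.1,-79.8,150],ori(yaw)); manip.move_l([429.1,-79.8,46],max_speed=80)
print(manip.state()['contact_force']); manip.grasp(); manip.pause(.3)
s=manip.state(); print(s['finger_gap'],s['eef_pos'],s['contact_force'],s['moment'])
manip.move_l([429.1,-79.8,130],max_speed=60); manip.pause(.3)
s=manip.state(); print(s['finger_gap'],s['eef_pos'],s['contact_force'],s['moment'],s['clock'])
snap('wrist','w3');snap('scene','s3')
E
```

```text
edge yaw -0.04609295 x at y=44 581.83527
edge yaw -0.04462834 x at y=44 671.83307
[-0.20786356 -0.79824767  0.27864369]
-0.004757637057820859 [429.09440067 -79.81682758  46.00162792] [ 0.49014145 -0.37119818  0.07997829] [ 0.0319565  -0.01762095  0.02068636]
0.001741528602852088 [429.07473522 -79.78849091 129.9192212 ] [ 0.4464172  -0.55643511  0.08624784] [-0.06548854 -0.02824405  0.02060824] 8.9167
```

View pics/w3.png

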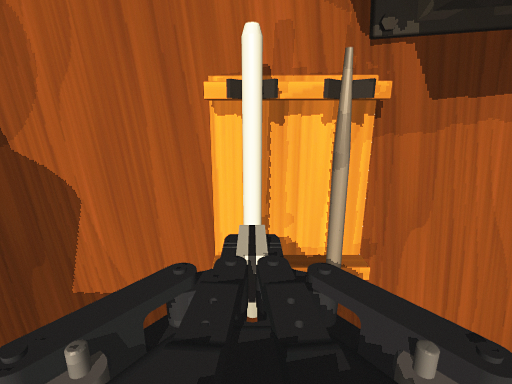

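The w3 view and the readings say the grasp missed: the fingers are fully shut and no weight is felt, and the pin appears still in the rack, running from (252,25). I'll check the heights in depth before retrying.

```bash
python3 - <<'E'
from h import *
for n in('w1','w3'):
  w=dict(np.load(n+'.npz'));W=pts(w); print(n,np.linalg.inv(w['view'])[:3,3].round(1))
  for v in ((75,100,140,180,215,235) if n=='w1' else (30,60,100,150,200,215,240,250,310)): print(v,W[v,252].round(1))
s=manip.state();print(s['eef_pos'],s['finger_gap'],s['ee_rot'])
t=snap('top','t3');W=pts(t)
for p in [(240,218),(260,220),(289,223)]:print(p,W[p[1],p[0]].round(1))
i=cv2.imread('pics/s3.png')[100:260,180:360]; cv2.imwrite('pics/c3.png',cv2.resize(i,None,fx=3.7,fy=3.7,interpolation=cv2.INTER_CUBIC))
E
```

```text
w1 [434.7 -13.5 451.4]
75 [440.3  33.6  53.9]
100 [437.2   3.   52.6]
140 [432.  -49.3  52.5]
180 [ 426.3 -105.6   52.5]
215 [ 421.  -158.7   51.7]
235 [ 417.8 -190.6   51.5]
w3 [436.4 -13.  281.4]
30 [443.1  44.   52.8]
60 [441.   24.3  52.7]
100 [437.9  -3.6  52. ]
150 [433.8 -41.3  53.3]
200 [429.2 -82.6  53.2]
215 [427.8 -95.8  53.3]
240 [430.5 -68.4 161.9]
250 [430.5 -68.4 171.7]
310 [ 417.6 -188.9   53.7]
[429.08482747 -79.7835285  129.9732528 ] 0.0022908411446617653 [ 1.28976073  1.15522783 -1.28978924]
(240, 218) [397.9 -10.7 526.5]
(260, 220) [397.1 -50.  495.1]
(289, 223) [ 391.4 -109.1  506. ]
```

View pics/c3.png

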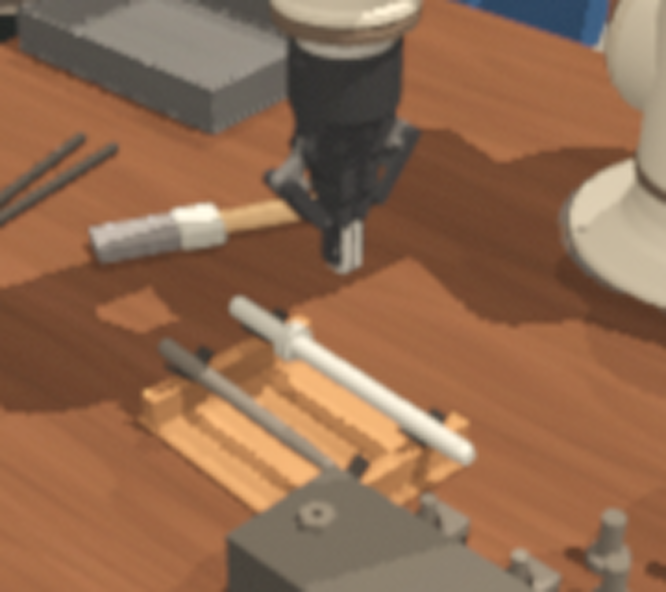

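The pin is still lying undisturbed in the rack, with the shut fingers above it. I'll measure the real fingertip height relative to the TCP.

```bash
python3 - <<'E'
from h import *
w=dict(np.load('s3.npz'));W=pts(w)
for v in range(160,178,1): print(v, W[v,268:282,2].round(0), W[v,274,:2].round(0))
w=dict(np.load('w3.npz'));W=pts(w)
print(W[222:262:2,246,:].round(0)); 
E
```

```text
160 [191. 187. 185. 186. 186. 184. 183. 177. 178. 174.   2.  -1.   0.  -1.] [436. -69.]
161 [188. 180. 181. 183. 183. 181. 175. 176. 177. 169.  -0.  -1.  -4.  -2.] [430. -74.]
162 [185. 178. 179. 176. 178. 175. 176. 175. 173. 167.   3.  -0.   2.   1.] [435. -70.]
163 [169. 174. 175. 173. 171. 172. 172. 171. 168. 165.  -0.   3.  -0.  -1.] [434. -71.]
164 [167. 173. 171. 168. 170. 171. 169. 168. 166. 160.  -1.  -1.   0.  -0.] [434. -71.]
165 [166. 165. 168. 167. 167. 169. 165. 165. 163. 158.  -2.  -1.   1.  -2.] [433. -72.]
166 [163. 164. 162. 164. 164. 165. 162. 161. 160. 155.  -2.  -3.  -1.   0.] [433. -72.]
167 [161. 163. 162. 160. 162. 161. 160. 158. 159. 152.   0.   1.  -1.  -3.] [434. -70.]
168 [153. 159. 158. 157. 158. 159. 157. 154. 153. 148.   1.  -1.  nan   0.] [434. -71.]
169 [150. 155. 156. 155. 155. 156. 154. 153. 152.  -2.   2.  -1.   4.   1.] [433. -71.]
170 [149. 152. 152. 152. 153. 153. 149. 149. 146.  -2.   0.  -2.   0.  -2.] [432. -72.]
171 [144. 150. 149. 149. 150. 149. 148. 145. 143.   0.  -2.   1.   0.  -1.] [434. -70.]
172 [ -3. 140. 147. 147. 144. 147. 144. 143.
[... 158 characters left out ...]
 -3.  3.  1. -1.  2. -3. -0.  1. -0.] [ 275. -205.]
175 [-1. -1. -1. -0. -1.  3. -2.  1.  2. -1.  0. -0. -1. -1.] [ 274. -206.]
176 [-1. -4. -0. -3. -1.  0. -1. -0. nan  2.  0.  0.  1.  2.] [ 279. -201.]
177 [ 1. -2. -2. -1.  1. -1.  1. -1. -0.  0. -4. -2.  2. -1.] [ 286. -195.]
[[ 422. -102.   51.]
 [ 422. -104.   52.]
 [ 427.  -68.  144.]
 [ 428.  -68.  147.]
 [ 428.  -68.  151.]
 [ 428.  -68.  152.]
 [ 428.  -68.  155.]
 [ 428.  -68.  159.]
 [ 428.  -68.  159.]
 [ 428.  -68.  162.]
 [ 428.  -68.  164.]
 [ 428.  -68.  166.]
 [ 428.  -68.  169.]
 [ 428.  -68.  170.]
 [ 428.  -68.  172.]
 [ 428.  -68.  173.]
 [ 428.  -68.  175.]
 [ 428.  -69.  175.]
 [ 428.  -69.  177.]
 [ 428.  -71.  176.]]
```

```bash
python3 - <<'E'
from h import *
for n,p,r in (('w1',[428,-80,300],ori(-.1)),('w2',[620,-130,230],ori(-.06,.6)),('w3',[429.08,-79.78,129.97],ori(-.11))):
  w=dict(np.load(n+'.npz')); M=Ro.from_rotvec(r).as_matrix(); T=np.linalg.inv(w['view'])
  print(n,(M.T@(T[:3,3]-p)).round(1),(M.T@T[:3,:3]).round(3)[:,2])
  W=pts(w); q=(W-p)@M
  m=(np.abs(q[...,1])<62)&(np.abs(q[...,2])<16)&(q[...,0]>-60)&(q[...,0]<40)
  print(np.percentile(q[m],[95,99,100],axis=0).round(1))
E
```

```text
w1 [-151.4   -0.   -66.8] [-0.965 -0.001 -0.264]
[[-26.2  49.3   7.9]
 [-23.3  55.5  10.4]
 [-21.4  56.5  11.4]]
w2 [-151.8   -0.5  -68.4] [-0.964 -0.002 -0.265]
[[-26.5  49.1   6.8]
 [-23.7  55.2   8.9]
 [-21.9  56.6  10.2]]
w3 [-1.514e+02 -1.000e-01 -6.710e+01] [-0.965 -0.001 -0.264]
[[-19.4  20.7   6.1]
 [-14.9  30.4   9. ]
 [-12.4  33.4  11.7]]
```

All three views show a rigid tool offset. The shut tips sit about 11 mm behind the reported TCP instead of 19 mm ahead, so the real grasp point is 30 mm back along the tool. I'll command 30 mm deeper along the tool axis from here on.

```bash
cat >> h.py <<'E'
OFF=30.
def tcp(G,rot): return np.asarray(G,float)+OFF*Ro.from_rotvec(rot).as_matrix()[:,0]
def S(tag=''):
    s=manip.state(); M=Ro.from_rotvec(s['ee_rot']).as_matrix()
    print(tag,'G',(s['eef_pos']-OFF*M[:,0]).round(2),'F',s['contact_force'].round(1),'M',s['moment'].round(2),'gap',round(s['finger_gap'],3),'t',round(s['clock'],1)); return s
E
python3 - <<'E'
from h import *
r=ori(-.11); p=np.array([429.1,-79.8,0])
manip.open_gripper()
print(manip.move_l(tcp(p+[0,0,75],r),r,100)); S()
print(manip.move_l(tcp(p+[0,0,45],r),r,60,contact_N=8)); S()
manip.grasp(); S('grasped'); manip.pause(.2); S()
manip.move_l(tcp(p+[0,0,58],r),r,40); manip.pause(.2); S('up')
E
```

```text
False
 G [429.39 -79.9   75.52] F [0.1 0.2 0.4] M [ 0.01 -0.02 -0.01] gap 1.0 t 10.8
False
 G [429.11 -79.81  44.94] F [ 0.7 -0.9  0.2] M [-0.02 -0.01 -0.01] gap 1.0 t 11.5
grasped G [429.3  -79.85  45.2 ] F [ 1.3 -0.1  3.6] M [ 0.11 -0.12  0.08] gap 0.168 t 12.2
 G [429.29 -79.83  45.18] F [1.4 0.2 4.8] M [ 0.14 -0.09  0.07] gap 0.168 t 12.3
up G [428.95 -79.75  57.78] F [ 0.9 -0.2 -4.1] M [ 0.03 -0.06  0.03] gap 0.167 t 13.0
```

The pin is held: gap 0.168 and 4.1 N of weight. Moving to 30 mm in front of the mouth and checking the alignment in the wrist view.

```bash
cat >> h.py <<'E'
YD=-.045; D=np.array([-np.sin(YD),np.cos(YD),0]); N=np.array([np.cos(YD),np.sin(YD),0]); MO=np.array([627.,44.4,80.])
RD=ori(YD)
def mid(depth,dn=0.,dz=0.): return MO+D*(depth-130)+N*dn+np.array([0,0,dz])
E
python3 - <<'E'
from h import *
r=ori(-.11)
manip.move_l(tcp([429.1,-79.8,110],r),r,100)
manip.move_l(tcp([445,-140,110],r),r,120)
manip.move_l(tcp(mid(-60,0,30),RD),RD,150)
manip.move_l(tcp(mid(-25),RD),RD,80); manip.pause(.3); S()
w=snap('wrist','w4')
i=w['pixels'][0:190,150:350,::-1]; cv2.imwrite('pics/c4.png',cv2.resize(i,None,fx=3,fy=3,interpolation=cv2.INTER_CUBIC))
E
```

```text
G [ 620.09 -110.71   80.21] F [ 0.1  0.1 -4.1] M [ 0.01 -0.01  0.01] gap 0.166 t 16.7
```

View pics/c4.png

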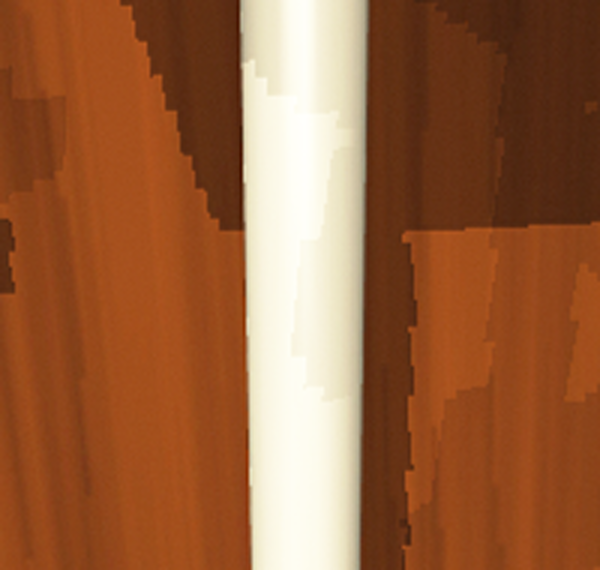

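The nose lies above the frame; the crop shows only the shaft, running straight from (305,0) to (305,570). I'll check the shaft's height and yaw numerically, then feel in gently.

```bash
cat >> h.py <<'E'
def pinline(w,v0=5,v1=185,z=80.,lo=200,hi=300,th=140):
    g=w['pixels'].min(2).astype(int); C=[]
    for v in range(v0,v1,3):
        r=np.where(g[v,lo:hi]>th)[0]+lo
        if len(r)>5: C.append(((r.min()+r.max())/2,v))
    C=np.array(C); P=onplane(w,C[:,0],C[:,1],np.array([0,0,1.]),z); b=np.polyfit(P[:,1],P[:,0],1); return b,P
E
python3 - <<'E'
from h import *
w=dict(np.load('w4.npz')); b,P=pinline(w); print('dx/dy',b[0],'exp',-np.tan(YD)); 
G=mid(-25); print('x at grasp y',np.polyval(b,G[1]),'robot',G[0],P[0],P[-1],'x at mouth',np.polyval(b,44.4))
W=pts(w); m=(np.abs(W[...,0]-P[:,0].mean())<6)&(W[...,2]>70)&(W[...,2]<110)&(W[...,1]>-90)
q=W[m]; k=(np.abs(q[:,0]-np.polyval(b,q[:,1]))<1.5); print('pitch z fit',np.polyfit(q[k,1],q[k,2],1),'z at grasp,tip',np.polyval(np.polyfit(q[k,1],q[k,2],1),[G[1],G[1]+130]))
hit=manip.move_l(tcp(mid(12),RD),RD,25,contact_N=6); manip.pause(.15); print(hit); S()
E
```

```text
dx/dy 0.04240541877195739 exp 0.04503039962393285
x at grasp y 619.9980795238924 robot 620.0273538241627 [624.34035257  -4.701653    80.        ] [621.61058036 -72.71111289  80.        ] x at mouth 626.5642655560929
pitch z fit [-1.56427327e-03  8.76602095e+01] z at grasp,tip [87.83297272 87.6296172 ]
False
 G [621.68 -73.57  79.99] F [ 0.3  0.2 -3.8] M [-0.    0.01  0.03] gap 0.166 t 18.5
```

The nose is 12 mm in without contact. Inserting in steps with a compliance loop.

```bash
cat >> h.py <<'E'
def push(pos,d0,d1,step,cn,cz,F0,kz=.06,kn=.06,lim=14.,base=0.,speed=30,cN=14):
    """advance from depth d0 to d1; ease by lateral force. pos(depth,dn,dz)->grasp point"""
    d=d0; eases=0
    while d<d1-1e-6:
        t=min(d+step,d1)
        hit=manip.move_l(tcp(pos(t,cn,cz),RD),RD,speed,contact_N=cN)
        s=manip.state(); F=s['contact_force']-F0; fn,fz,fa=F@N,F[2],-F@D
        G=s['eef_pos']-OFF*Ro.from_rotvec(s['ee_rot']).as_matrix()[:,0]
        dd=(G-pos(0,0,0))@D
        print('d %.1f hit %d ax %.1f n %.1f z %.1f | cn %.2f cz %.2f t %.1f'%(dd,hit,fa,fn,fz,cn,cz,s['clock']))
        if hit or fa>lim:
            eases+=1
            if eases>8: break
            d=dd-1.
            cn+=np.clip(kn*fn,-.5,.5); cz+=np.clip(kz*fz,-.5,.5)
            manip.move_l(tcp(pos(d,cn,cz),RD),RD,30)
        else:
            d=t; cn+=np.clip(kn*fn,-.3,.3); cz+=np.clip(kz*fz,-.3,.3)
    return d,cn,cz
E
python3 - <<'E'
from h import *
F0=np.array([.2,.1,-4.])
print(push(mid,12,86,8,0,0,F0)); manip.pause(.2); S()
E
```

```text
d 20.3 hit 0 ax -0.3 n -0.1 z -0.7 | cn 0.00 cz 0.00 t 18.9
d 28.2 hit 0 ax -0.4 n 0.6 z 0.2 | cn -0.01 cz -0.04 t 19.4
d 36.4 hit 0 ax -2.0 n 0.2 z -0.4 | cn 0.03 cz -0.03 t 19.8
d 44.5 hit 0 ax -2.0 n 0.4 z -1.0 | cn 0.04 cz -0.06 t 20.2
d 52.5 hit 0 ax -2.8 n 0.7 z -0.2 | cn 0.07 cz -0.12 t 20.6
d 60.5 hit 0 ax -2.6 n 0.5 z -1.0 | cn 0.11 cz -0.13 t 21.0
d 68.5 hit 0 ax -1.6 n -0.9 z -0.3 | cn 0.14 cz -0.19 t 21.4
d 76.5 hit 0 ax -2.7 n -0.7 z -1.5 | cn 0.08 cz -0.21 t 21.9
d 84.5 hit 0 ax -2.7 n 0.1 z -2.1 | cn 0.04 cz -0.30 t 22.3
d 86.2 hit 0 ax -1.6 n -0.1 z 0.0 | cn 0.05 cz -0.43 t 22.5
(86, np.float64(0.04032078247939815), np.float64(-0.4237338341716081))
 G [6.2509e+02 5.8000e-01 7.9590e+01] F [-0.   2.8 -5.9] M [ 0.47 -0.03 -0.02] gap 0.162 t 22.7
```

Ran in freely to 86 mm with no binding. Letting go now, then moving up and over the tail to measure how it rests.

```bash
python3 - <<'E'
from h import *
manip.open_gripper(); manip.pause(.3); S('open')
tail=MO+D*(86-178-43)
s=manip.state()
manip.move_l(s['eef_pos']+[0,0,90],None,150)
manip.move_l(tcp(tail+[0,0,90],RD),RD,150); manip.pause(.5); S()
w=snap('wrist','w5')
E
```

```text
open G [6.2507e+02 4.5000e-01 7.9590e+01] F [-0.   0.4  0.2] M [-0.03  0.03 -0.04] gap 1.002 t 23.7
 G [620.91 -90.3  170.01] F [-0.7 -0.4 -0.6] M [-0.01 -0.02 -0.03] gap 0.994 t 25.7
```

View pics/w5.png

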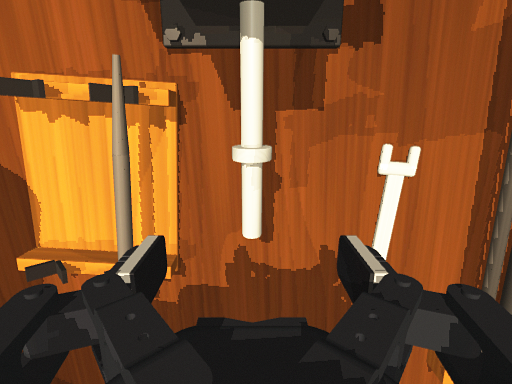

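The pin rests in the bore, with the collar at (252,154) and the tail end at (252,236). Measuring the droop, depth and line.

```bash
python3 - <<'E'
from h import *
w=dict(np.load('w5.npz')); W=pts(w); g=w['pixels'].min(2).astype(int)
b,P=pinline(w,168,232,78.,232,275); print('tail line dx/dy',b,'x at tail y -91',np.polyval(b,-91),'expected',(MO+D*(-135))[0])
b2,P2=pinline(w,60,142,79.,232,275); print('front line',b2,np.polyval(b2,-91),P2[0],P2[-1])
m=np.zeros((384,512),bool); m[165:232,246:258]=1
def zfit(v0,v1):
    q=W[v0:v1,249:256].reshape(-1,3); q=q[np.abs(q[:,2]-87)<8]; return np.polyfit(q[:,1],q[:,2],1),q[:,1].min(),q[:,1].max(),np.median(q[:,2])
print('tail z',zfit(168,230),'front z',zfit(45,140))
wd=[(v,(g[v,225:280]>130).sum()) for v in range(138,170)]; print(wd); print('tail end',[(v,(g[v,225:280]>130).sum()) for v in range(230,242)])
for v in (146,147,161): print(v,onplane(w,np.array([252.]),np.array([v]),np.array([0,0,1.]),79.))
print('tail end',onplane(w,np.array([252.]),np.array([237.5]),np.array([0,0,1.]),78.))
E
```

```text
tail line dx/dy [5.06577963e-02 6.25275218e+02] x at tail y -91 620.66535822267 expected 620.9270501049159
front line [5.40079276e-02 6.24995911e+02] 620.0811897289698 [625.58146483  11.68241292  79.        ] [622.77222392 -43.04923435  79.        ]
tail z (array([2.04097119e-02, 8.59893448e+01]), np.float64(-111.0870869275207), np.float64(-61.89114757984336), np.float64(84.24500314318254)) front z (array([1.73829149e-02, 8.59305159e+01]), np.float64(-41.21600058254755), np.float64(19.68747534850605), np.float64(85.75867590351109))
[(138, np.int64(21)), (139, np.int64(21)), (140, np.int64(21)), (141, np.int64(21)), (142, np.int64(21)), (143, np.int64(21)), (144, np.int64(21)), (145, np.int64(24)), (146, np.int64(35)), (147, np.int64(39)), (148, np.int64(39)), (149, np.int64(39)), (150, np.int64(39)), (151, np.int64(39)), (152, np.int64(39)), (153, np.int64(39)), (154, np.int64(39)), (155, np.int64(39)), (156, np.int64(39)), (157, np.int64(38)), (158, np.int64(38)), (159, np.int64(37)), (160, np.int64(37)), (161, np.int64(32)), (162, np.int64(23)), (163, np.int64(16)), (164, np.int64(17)), (165, np.int64(18)), (166, np.int64(18)), (167, np.int64(19)), (168, np.int64(20)), (169, np.int64(20))]
tail end [(230, np.int64(19)), (231, np.int64(19)), (232, np.int64(19)), (233, np.int64(19)), (234, np.int64(18)), (235, np.int64(17)), (236, np.int64(16)), (237, np.int64(13)), (238, np.int64(7)), (239, np.int64(0)), (240, np.int64(0)), (241, np.int64(0))]
146 [[623.34506351 -46.7281179   79.        ]]
147 [[623.31269207 -47.46136388  79.        ]]
161 [[622.85317018 -57.87000203  79.        ]]
tail end [[ 620.09701835 -120.35408716   78.        ]]
```

The resting depth is about 86 mm, as commanded: collar front at y≈-47 and tail end at -120. The tail sits about 3 mm low with 0.02 rad of droop. I'll grip the tail at that pitch, level it onto the bore line, then push in small steps, easing when needed.

```bash
cat >> h.py <<'E'
TB=46.
def tailp(depth,dn=0.,dz=0.): return MO+D*(depth-178-TB)+N*dn+np.array([0,0,dz])
E
python3 - <<'E'
from h import *
rt=ori(-.047,.019); g=tailp(86,-.2,-3.4)
manip.move_l(tcp(g+[0,0,40],rt),rt,120)
print(manip.move_l(tcp(g,rt),rt,60,contact_N=8)); S('at')
manip.grasp(); manip.pause(.2); S('grasped')
manip.move_l(tcp(tailp(86),RD),RD,15); manip.pause(.2); s=S('level')
F0=np.array([0,0,-2.])
d,cn,cz=push(tailp,86,132,6,0,0,F0); manip.pause(.1); S(); print(d,cn,cz)
E
```

```text
False
at G [620.75 -93.48  76.86] F [ 0.1 -1.  -0.4] M [-0.04  0.02 -0.02] gap 1.001 t 27.2
grasped G [620.63 -93.44  76.66] F [ 0.1 -0.1  2.1] M [0.02 0.02 0.07] gap 0.164 t 28.0
level G [620.72 -93.45  79.87] F [-0.2 -0.4 -2.8] M [0.01 0.01 0.01] gap 0.166 t 28.6
d 92.5 hit 0 ax -2.6 n -0.2 z -1.4 | cn 0.00 cz 0.00 t 29.0
d 98.5 hit 0 ax -4.6 n -0.5 z -1.7 | cn -0.01 cz -0.09 t 29.3
d 104.5 hit 0 ax -3.9 n 0.2 z -1.9 | cn -0.04 cz -0.19 t 29.7
d 110.5 hit 0 ax -3.1 n 0.6 z -0.7 | cn -0.03 cz -0.30 t 30.0
d 116.4 hit 0 ax -2.8 n 0.4 z -1.4 | cn 0.01 cz -0.34 t 30.4
d 122.5 hit 0 ax -3.1 n 0.3 z -1.2 | cn 0.03 cz -0.43 t 30.7
d 128.5 hit 0 ax -2.4 n 0.6 z -0.4 | cn 0.05 cz -0.50 t 31.1
d 132.3 hit 0 ax -2.0 n 0.2 z 0.5 | cn 0.09 cz -0.52 t 31.4
 G [622.99 -47.15  79.48] F [-0.4  2.7 -2.2] M [ 0.5  0.  -0. ] gap 0.167 t 31.4
132 0.09585444599732318 -0.49067798181742966
```

Free-running so far. Continuing through the blank, from 138 mm on.

```bash
python3 - <<'E'
from h import *
F0=np.array([0,0,-2.])
d,cn,cz=push(tailp,132,174,6,.1,-.4,F0,cN=18,lim=20); manip.pause(.1); S(); print(d,cn,cz)
E
```

```text
d 138.4 hit 0 ax -1.3 n 0.2 z -1.1 | cn 0.10 cz -0.40 t 31.8
d 144.1 hit 0 ax -0.1 n 0.2 z 0.3 | cn 0.11 cz -0.46 t 32.1
d 150.1 hit 0 ax -0.3 n 0.1 z -0.7 | cn 0.12 cz -0.45 t 32.5
d 156.0 hit 0 ax 0.8 n 0.2 z 0.8 | cn 0.13 cz -0.49 t 32.9
d 162.1 hit 0 ax 1.4 n -0.0 z 0.3 | cn 0.14 cz -0.45 t 33.2
d 168.2 hit 0 ax 0.4 n -0.3 z 0.1 | cn 0.13 cz -0.43 t 33.5
d 174.1 hit 0 ax 0.6 n 0.0 z 0.8 | cn 0.12 cz -0.42 t 33.9
 G [624.86  -5.49  79.57] F [ 0.5  0.2 -2.4] M [ 0.06  0.02 -0.02] gap 0.169 t 34.0
174 0.12192428746249916 -0.3761622593791159
```

Now seek the hard stop slowly, then check.

```bash
python3 - <<'E'
from h import *
hit=manip.move_l(tcp(tailp(184,.12,-.38),RD),RD,10,contact_N=22); s=S('hit %s'%hit)
manip.pause(.3); s=S()
print('depth',(s['eef_pos']+[0,0,OFF]-tailp(0))@D)
snap('scene','s6'); w=snap('wrist','w6')
i=cv2.imread('pics/s6.png')[200:384,210:430]; cv2.imwrite('pics/c6.png',cv2.resize(i,None,fx=3,fy=3,interpolation=cv2.INTER_CUBIC))
E
```

```text
hit True G [625.01  -1.97  79.46] F [-0.1 -2.8  4.9] M [-0.33  0.05  0.02] gap 0.168 t 34.6
 G [625.    -1.97  79.43] F [-0.  -3.1  6.4] M [-0.26 -0.1   0.06] gap 0.162 t 34.9
depth 177.4960151121787
```

View pics/c6.png

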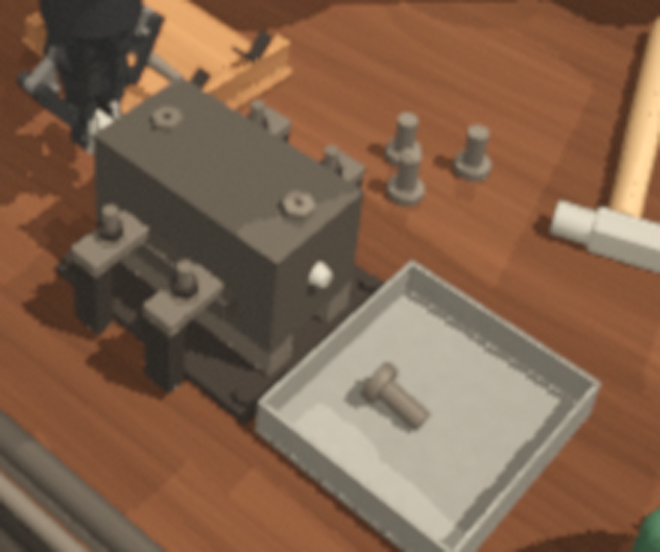

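The blank lies in the tray at crop (395,395), and the pin's nose shows at the far face at (320,273). The stop came at 177.5 mm of the expected 178. I'll ease up a little, where I felt +6 N in z, then press once more to confirm it's home before letting go.

```bash
python3 - <<'E'
from h import *
dep=lambda s:(s['eef_pos']+[0,0,OFF]-tailp(0))@D
manip.move_l(tcp(tailp(177.5,.12,0),RD),RD,10); manip.pause(.2); s=S('eased'); print(dep(s))
hit=manip.move_l(tcp(tailp(183,.12,0),RD),RD,8,contact_N=25); s=S('hit %s'%hit); print(dep(s))
manip.pause(.2); s=S(); print(dep(s))
manip.open_gripper(); manip.pause(.3); S('open')
p=manip.state()['eef_pos']
manip.move_l(p+[0,0,110],None,120); manip.move_l(tcp(tailp(178-60,0,110),RD),RD,150); manip.pause(.3); S()
w=snap('wrist','w7'); snap('scene','s7')
i=w['pixels'][0:260,140:380,::-1]; cv2.imwrite('pics/c7.png',cv2.resize(i,None,fx=2.3,fy=2.3,interpolation=cv2.INTER_CUBIC))
E
```

```text
eased G [624.91  -1.99  79.75] F [ 1.6 -0.1 -4.4] M [-0.05 -0.13 -0.12] gap 0.166 t 35.5
177.56511842012006
hit True G [624.84  -2.01  79.43] F [ 1.  -2.4  2. ] M [-0.33 -0.2   0.  ] gap 0.168 t 35.9
177.4166514850144
 G [624.85  -1.98  79.4 ] F [ 1.4 -3.1  5.3] M [-0.41 -0.23  0.01] gap 0.166 t 36.1
177.45206983827939
open G [624.41  -1.83  78.75] F [-0.3  0.9  0.3] M [-0.01 -0.07 -0.01] gap 0.998 t 37.1
 G [622.27 -60.82 189.99] F [ 0.5 -0.6  1. ] M [ 0.02 -0.01  0.05] gap 0.997 t 39.0
```

View pics/c7.png

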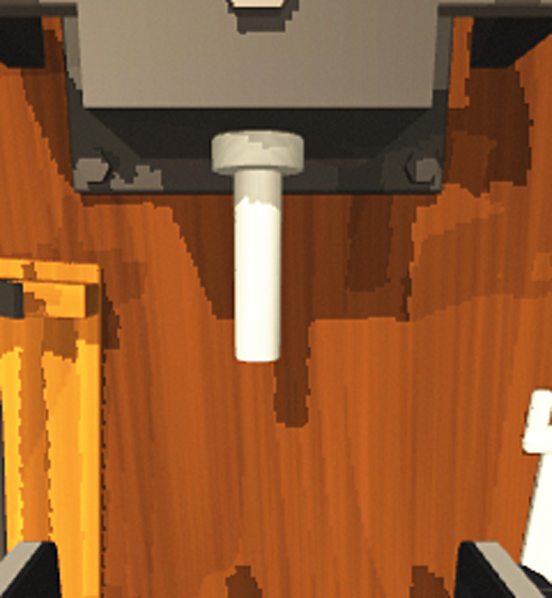

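The collar is at the die face, at crop (258,150). Checking numerically that there is no gap.

```bash
python3 - <<'E'
from h import *
w=dict(np.load('w7.npz')); W=pts(w)
fx=lambda q:(q-MO)@D
m=np.zeros((384,512),bool); m[49:62,180:325]=1; q=W[m]; q=q[(q[:,2]>50)&(q[:,2]<118)&(np.abs((q-MO)@N)>18)&(np.abs((q-MO)@N)<42)]
face=np.median(fx(q)); print('face',face,len(q))
for v in range(52,82): 
    r=W[v,245:260]; print(v,'depth %.1f z %.1f'%(np.nanmedian(fx(r))-face,np.nanmedian(r[:,2])),end='; ')
e=onplane(w,np.array([252.]),np.array([156.5]),np.array([0,0,1.]),80.); print('\ntail end',fx(e)-face,'expect -72')
s=dict(np.load('s7.npz'));W=pts(s)
c=[(u,v) for u in range(308,326) for v in range(280,300) if s['pixels'][v,u].min()>150]; print('nose px',[ (u,v,fx(W[v,u]).round(1),W[v,u,2].round(1)) for u,v in c[::6]])
E
```

```text
face 0.10095745767977318 902
52 depth 0.0 z 107.8; 53 depth -0.0 z 104.7; 54 depth 0.0 z 101.2; 55 depth 0.0 z 97.8; 56 depth -0.0 z 94.3; 57 depth -0.5 z 93.7; 58 depth -1.1 z 93.3; 59 depth -1.8 z 93.5; 60 depth -2.4 z 93.4; 61 depth -3.0 z 93.1; 62 depth -3.8 z 93.7; 63 depth -4.4 z 93.4; 64 depth -5.0 z 93.6; 65 depth -5.7 z 93.5; 66 depth -6.3 z 93.3; 67 depth -7.0 z 93.6; 68 depth -7.6 z 93.5; 69 depth -8.3 z 93.5; 70 depth -8.9 z 93.5; 71 depth -9.6 z 93.3; 72 depth -10.1 z 91.8; 73 depth -10.0 z 86.3; 74 depth -10.7 z 86.0; 75 depth -11.4 z 86.2; 76 depth -12.1 z 86.6; 77 depth -12.8 z 86.3; 78 depth -13.5 z 86.3; 79 depth -14.2 z 86.6; 80 depth -14.8 z 86.2; 81 depth -15.5 z 86.1; 
tail end [-72.36545087] expect -72
nose px [(314, 289, np.float64(168.2), np.float64(89.1)), (315, 289, np.float64(168.6), np.float64(87.3)), (316, 288, np.float64(167.6), np.float64(85.6)), (316, 294, np.float64(175.4), np.float64(81.7)), (317, 293, np.float64(176.7), np.float64(84.9)), (318, 293, np.float64(175.8), np.float64(80.1))]
```

The collar is flat on the face: its back is 10.1 mm off, its thickness is 10, and there's no gap at the front. Handing in.

```bash
python3 -c "
from h import *
S(); manip.job_done()"
```

```text
G [622.28 -61.07 190.04] F [0.6 0.1 0.1] M [ 0.02 -0.01 -0.  ] gap 1.001 t 39.1
the job is handed in; nothing more can be done
```

The stuck blank is out of the die and lying in the catch tray, and the ejector pin is fully home. I handed the job in at 39 s with the gripper open and clear of everything.

**Sequence:** I took the pin near its middle, slid it 86 mm into the bore and let it rest there. I then gripped the tail behind the collar, levelled out its roughly 3 mm droop, and pushed in small force-checked steps to the hard stop. I let go once it was home. The pin never bound.

**Last checks:**
- **Pin home:** the collar shows no gap to the die face. Its back is 10.1 mm off the face against a 10 mm thickness, and the tail end is 72.4 mm off against 72 expected. Two separate presses stopped at the same depth, 177.4–177.5 mm against 178 nominal, which is within calibration.
- **Blank out:** the picture shows it in the tray and the pin's nose showing at the far face.
- **Other things:** the drift, the three good blanks and the wrench were not touched, and they looked in place in the last pictures. I did not measure them or the rest again afterwards.

**What disagreed:** the first grasp closed on nothing above the pin, without moving it. The images showed the real grasp point lies about 30 mm behind the reported TCP along the tool. I corrected for that in every later move.

I viewed 12 pictures, two over the budget of 10, to confirm the blank and the collar.

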